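# Sort a mixed handful of pens, tubes and forceps into their trays

### The arm

A 6-joint arm with a two-finger parallel gripper is mounted at the origin on a cart in front of the work surface, level with it; the furniture and walls round the work are solid. World frame = base frame: x ahead of the robot, y to its left, z up, the work surface at z = 0. Lengths are in m, angles in rad, forces in N, time in s.
With the tool pointing down it reaches from about 0.35 to 0.975 m from the base axis. Payload 4.9 kg.
Tool frame: the origin (TCP) lies at the very end of the fingers, on their centre line; the grasp point (between the pads) lies 19 mm behind it (grasp_offset is the distance from the TCP to the grasp point, in m); x points along the fingers, y is the direction in which the jaws open and shut, and the axes are right-handed (so a half turn about x gives the same grasp; the last joint's range is limited). The gripper opens to 85 mm and grips with 20 to 120 N. Pads are 22 mm wide; open, the fingers measure 114 mm over their backs; the gripper's body (76 mm by 85 mm) begins 54 mm behind the grasp point. The pads swing forward as they close: fully open they stand 13 mm farther back than shut.
Start: joints at [-1.428, 0.053, 1.613, -0, 1.476, -0.119], TCP at [0.162, -0.604, 0.231] pointing down, gripper open.
Joint ranges: [-3.01, 3.01], [-1.01, 2.22], [0.06, 2.58], [-1.02, 4.17], [0.09, 2.62], [-3.14, 3.14]. Speed limits (rad/s): [2.57, 2.57, 3.14, 3.14, 3.14, 3.14].

### API

Orientations are given as a rotation vector (axis times angle).
In Python, from station import get_obs, get_image, camera_model, finish_job, grasp_offset gives the robot as it stands.
- The arm moves only by the shell command python3 -m crank 'ROWS' [OPENING] [FORCE]. ROWS is JSON, a list that holds one entry, the list of rows, each a list of 4 numbers: the shift along the world's x, y, z in m, then the turn about the world's z in degrees. In form: [[[dx, dy, dz, turn], ...]]. A call has 1 to 5 rows; each row is the pose to reach, as a shift and turn from the pose commanded when the call began; what a row does not reach only later rows make up. A row lasts 1/12 s, in which the tool goes at most 41.7 mm and 7.16 degrees, less where a joint would pass 70% of its speed; a pose out of reach is approached as far as the arm can. A call with a gripper value outside its range is refused whole. OPENING is the opening, from 0 (shut) to 1 (fully open), set as the call begins (- or left out, the last holds). The fingers move at their own pace and stop on an object; FORCE is the grip in N (left out, the last holds). Time passes only in rows, so rows that repeat a pose let the fingers close. It gives the time, the measured TCP pose, the force and the opening at its end, in the units of the state.
- get_obs(): the state, without advancing time (a new reading comes with each control period).
- get_image(name): name is "side" or "top" or "wrist"; returns (picture, depth): 480x640x3 uint8, red, green, blue; 480x640 float32, m along the optical axis (not along the pixel's ray), 0 where there is no reading.
- camera_model(name): a dict with "fx", "fy", "cx", "cy" (pixels), "k1" (the pictures are not rectified: a ray, as slopes to the right and down, at radius r is drawn at 1 + k1 r^2 times it, then the intrinsics apply), "xyz" and "attitude" of the camera in the world. Camera axes: x right, y down, z forward; pixel columns grow to the right and rows downward; lengths in m; the calibration is good to about 2 mm. A picture is of the moment at which its call begins: read the wrist's pose just before it. camera_model takes no time and is no camera call; for the wrist camera it gives the pose at the moment of the call.
- finish_job(): hands the job in, once; it reports no verdict.
The state is a dict: "t": time; "q": joint angles; "dq": joint speeds; "effort": joint torques, N m; "tool_pos": TCP position; "tool_rot": TCP orientation; "contact_force": force on the tool from outside, world axes, zero at the start; "wrist_torque": the same for the moment, N m; "opening": finger opening in m.
Only numpy, scipy, OpenCV 4.12 (cv2) and the standard library are available. Lean on these libraries where they do the work, as an engineer would, in place of code of your own. Each camera call takes 0.05 s, during which the arm holds its last target.

### The job

Clear up the handful of things lying in front of the robot by kind: both pens into the yellow tray, both capped tubes into the green tray and the forceps into the white tray. Everything must lie flat on the floor of its tray, two of a kind side by side and not one on top of the other or up on the rim. Leave the reagent bottle standing where it is.

Things in the scene. Friction and masses are not known exactly. Their poses are not given: they have to be found in the camera images.
- red_pen: marker pen, white barrel with a red cap, 10 x 136 x 11 mm (x, y, z), lying. Origin: centre of its underside. Its long axis is its own y, nearly level; its own x is level, across it, the direction to pinch. It lies on the worktop.
- blue_pen: marker pen, white barrel with a dark blue cap, 10 x 136 x 11 mm (x, y, z), lying. Origin: centre of its underside. Its long axis is its own y, nearly level; its own x is level, across it, the direction to pinch. It lies on the worktop.
- forceps: steel forceps, closed, rigid, 14 x 125 x 9 mm (x, y, z), lying flat. Origin: centre of the underside. Its long axis is its own y, nearly level; its own x is level, across it, the direction to pinch. It lies on the worktop.
- red_tube: clear conical tube with a red screw cap, shut, lying on the worktop: 104 mm long, body 16 mm in diameter, cap (+y end) 22 mm in diameter, 16 mm long; the -y end tapers. Origin: on the axis at mid-length, about 9 mm above what it lies on. It can roll. Own y: long axis, nearly level; it may have rolled about y, so x and z can point anywhere across it. Pinch level, across y.
- blue_tube: clear conical tube with a blue screw cap, shut, lying on the worktop: 119 mm long, body 16 mm in diameter, cap (+y end) 20 mm in diameter, 16 mm long; the -y end tapers. Origin: on the axis at mid-length, about 9 mm above what it lies on. It can roll. Own y: long axis, nearly level; it may have rolled about y, so x and z can point anywhere across it. Pinch level, across y.
- yellow_tray: yellow open tray for the pens, fixed to the worktop, 138 (own x) x 178 (own y) x 22 mm high, walls and floor 4 mm thick, so 130 x 170 mm inside; a rolled rim 2.6 mm in radius runs round the top edge. Origin: centre of its underside; z up, y along its long side. All three trays have the same size; a blank white card is on the -x wall.
- green_tray: green open tray for the capped tubes, fixed to the worktop, 138 (own x) x 178 (own y) x 22 mm high, walls and floor 4 mm thick, so 130 x 170 mm inside; a rolled rim 2.6 mm in radius runs round the top edge. Origin: centre of its underside; z up, y along its long side. All three trays have the same size; a blank white card is on the -x wall.
- white_tray: white open tray for the forceps, fixed to the worktop, 138 (own x) x 178 (own y) x 22 mm high, walls and floor 4 mm thick, so 130 x 170 mm inside; a rolled rim 2.6 mm in radius runs round the top edge. Origin: centre of its underside; z up, y along its long side. All three trays have the same size; a blank white card is on the -x wall.
- reagent_bottle: white reagent bottle with an orange screw cap, loose, 68 mm in diameter, 135 mm high, standing between two trays. Origin: centre of its underside, z up. To be left alone.

How it is judged:
By the outcome, as a careful person would: the job done as asked, in the order asked, and still so for the second after the job is handed in, with the robot touching nothing.
It also fails if it takes over 131 s, if anything falls off the work surface, if the arm or the gripper's body presses on something with over 40 N, if the wrist force passes 120 N, or if a joint passes its speed limit or range.

## Working session

There is one attempt and no reset: what is moved stays moved. The work goes in short steps, Python scripts to look and compute and a shell command to move; the robot and the scene stay as the last step left them, time stands still between calls to the robot, and variables do not carry over. Pictures are saved under pics/ and viewed, and the job is handed in when it is done.

```bash
ls; mkdir -p pics
python3 - <<'E'
from station import *
import cv2
for n in("top","side","wrist"):
    im,d=get_image(n); cv2.imwrite(f"pics/{n}0.png",im[:,:,::-1]); print(n,camera_model(n))
print(get_obs(),grasp_offset)
E
```

```text
pics
top {'fx': 511.80317809981113, 'fy': 511.80317809981113, 'cx': 309.8296274211239, 'cy': 240.9970126306463, 'k1': -0.13118156831163846, 'xyz': array([ 0.32553919, -0.00385642,  0.97424594]), 'attitude': array([-2.1107136 ,  2.13424552, -0.15024003])}
side {'fx': 537.6589846850316, 'fy': 537.6589846850316, 'cx': 322.35940771712114, 'cy': 233.3830281343557, 'k1': -0.05930577065564379, 'xyz': array([ 0.24118438, -0.8097778 ,  0.87316191]), 'attitude': array([-2.30642455,  0.33681597, -0.17403573])}
wrist {'fx': 362.93894962620567, 'fy': 362.93894962620567, 'cx': 317.6932226287032, 'cy': 239.771100105887, 'k1': -0.07236763211178479, 'xyz': array([ 0.235034  , -0.58411669,  0.37319985]), 'attitude': array([ 2.29532212, -1.75999963, -0.26712148])}
{'t': 0.15, 'q': array([-1.42800209e+00,  5.32416872e-02,  1.61395441e+00, -3.67559009e-05,
        1.47597104e+00, -1.18992656e-01]), 'dq': array([-0.00133423, -0.00150511, -0.00332245,  0.00257013,  0.00051896,
       -0.00117908]), 'effort': array([-2.41571579e-04, -3.94244778e+01, -3.70721698e+01, -1.52157245e-04,
        4.62357173e-03, -1.10558312e-05]), 'tool_pos': array([ 0.16168201, -0.60323937,  0.23033726]), 'tool_rot': array([ 2.08235413,  0.27579818, -2.08247032]), 'contact_force': array([0.68973417, 0.46332133, 0.37524103]), 'wrist_torque': array([-0.03400343,  0.01229866,  0.00908563]), 'opening': 0.08528554480230355} 0.0187
```

View pics/top0.png

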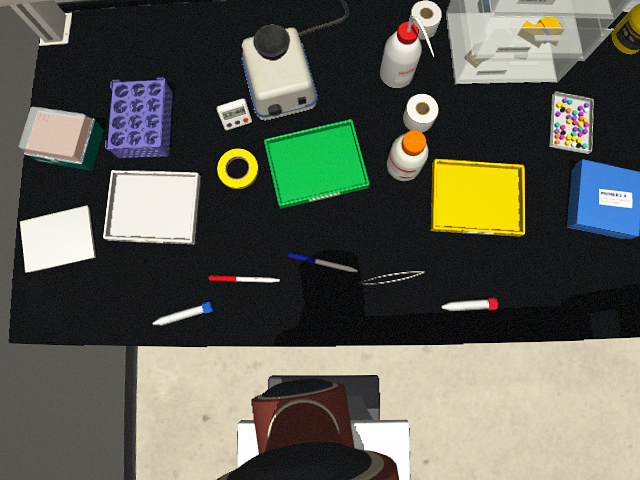

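View pics/side0.png

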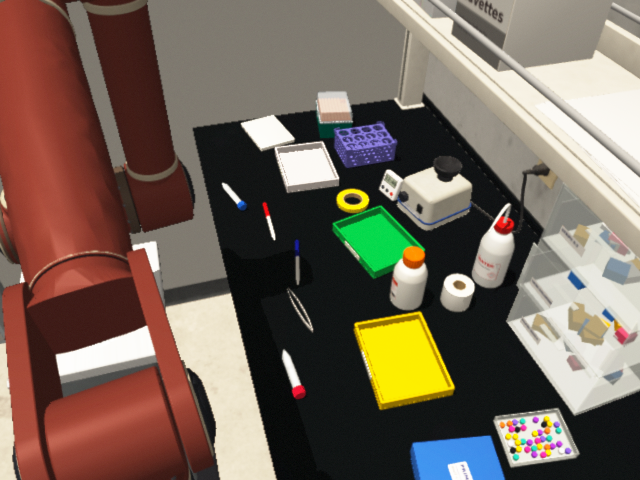

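View pics/wrist0.png

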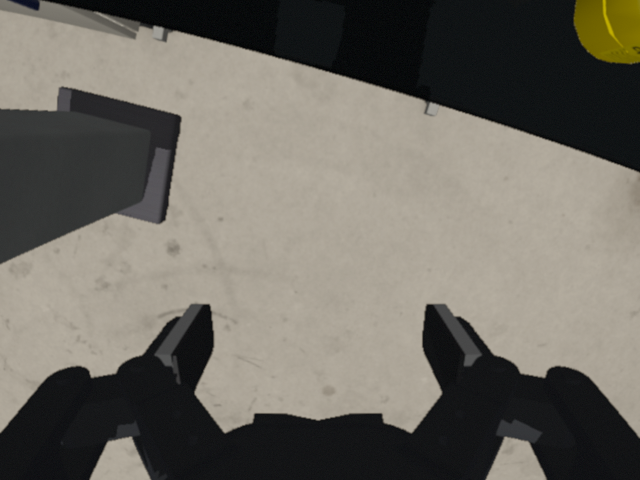

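```bash
cat > h.py <<'E'
from station import *
import cv2,numpy as np
from scipy.spatial.transform import Rotation as R
def cam(n):
    m=camera_model(n);return m,np.array([[m['fx'],0,m['cx']],[0,m['fy'],m['cy']],[0,0,1]]),np.array([m['k1'],0,0,0.])
def unproj(n,px,z,c=None):
    m,K,D=c or cam(n)
    s=cv2.undistortPoints(np.array(px,float).reshape(-1,1,2),K,D)[:,0]
    r=np.c_[s,np.ones(len(s))]@R.from_rotvec(m['attitude']).as_matrix().T
    o=np.array(m['xyz']);t=(z-o[2])/r[:,2]
    return o+r*t[:,None]
def seg(im,roi,cond):
    x0,y0,x1,y1=roi
    k=cond(im[y0:y1,x0:x1].astype(int)).astype(np.uint8)
    nn,l,st,_=cv2.connectedComponentsWithStats(k,connectivity=8)
    return k,(x0,y0)
def axis(P):
    P=P[:,:2];c=P.mean(0);u,s,v=np.linalg.svd(P-c,full_matrices=False);d=v[0];t=(P-c)@d;w=(P-c)@v[1]
    mid=c+d*(t.min()+t.max())/2+v[1]*(w.max()+w.min())/2
    return mid,d,np.ptp(t),np.ptp(w)
def yaw():
    o=get_obs();M=R.from_rotvec(o['tool_rot']).as_matrix()
    return np.degrees(np.arctan2(M[1,1],M[0,1])),M
E
python3 - <<'E'
from h import *
im=cv2.imread('pics/top0.png')[:,:,::-1]
c=cam('top')
br=lambda a:a.max(2)>60
for n,roi,z in(("red_pen",(200,268,288,290),.0055),("blue_pen",(282,247,362,276),.0055),("forceps",(360,264,432,290),.005),("blue_tube",(145,296,220,330),.009),("red_tube",(436,292,505,318),.009)):
    k,o=seg(im,roi,br); ys,xs=np.nonzero(k); P=unproj('top',np.c_[xs+o[0],ys+o[1]],z,c)
    mid,d,L,w=axis(P); print(n,len(xs),mid.round(4),"axis deg",np.degrees(np.arctan2(d[1],d[0])).round(1),"L,w",L.round(4),w.round(4))
H=cv2.cvtColor(im.copy(),cv2.COLOR_RGB2HSV)
for n,lo,hi,roi in(("green",(50,100,60),(75,255,255),(255,110,380,215)),("yellow",(20,120,80),(35,255,255),(425,150,530,245)),("white",(0,0,120),(180,60,255),(100,165,204,248))):
    m=cv2.inRange(H,lo,hi); k=np.zeros_like(m);x0,y0,x1,y1=roi;k[y0:y1,x0:x1]=m[y0:y1,x0:x1]
    cs=max(cv2.findContours(k,0,1)[0],key=cv2.contourArea); P=unproj('top',cs[:,0],.022,c)[:,:2]
    r=cv2.minAreaRect((P*1000).astype(np.float32)); print(n,r)
    print(cv2.boxPoints(r).round())
print(yaw())
E
```

```text
red_pen 385 [0.4175 0.148 ] axis deg -92.5 L,w 0.137 0.0113
blue_pen 348 [ 0.4475 -0.003 ] axis deg 75.7 L,w 0.136 0.0104
forceps 237 [ 0.4173 -0.1366] axis deg -80.5 L,w 0.1219 0.0161
blue_tube 533 [0.3497 0.2649] axis deg -73.7 L,w 0.1205 0.0212
red_tube 541 [ 0.3621 -0.2803] axis deg 92.5 L,w 0.1101 0.0241
green ((640.4501953125, 6.295379638671875), (145.7910919189453, 180.87686157226562), 12.826486587524414)
[[549.  78.]
 [589. -98.]
 [732. -66.]
 [691. 111.]]
yellow ((568.4443359375, -305.75634765625), (184.52293395996094, 145.14085388183594), 85.75218963623047)
[[ 489. -392.]
 [ 634. -403.]
 [ 648. -219.]
 [ 503. -208.]]
white ((560.1829833984375, 329.5389404296875), (184.57945251464844, 143.19082641601562), 86.58866119384766)
[[483. 242.]
 [626. 233.]
 [637. 417.]
 [494. 426.]]
(np.float64(-75.00050820601061), array([[-2.60282396e-04,  2.58810159e-01, -9.65928172e-01],
       [ 1.55325247e-03, -9.65926935e-01, -2.58810246e-01],
       [-9.99998760e-01, -1.56769407e-03, -1.50583743e-04]]))
```

Run:
```python
import cv2
im=cv2.imread('pics/top0.png')
cv2.imwrite('pics/z1.png',cv2.resize(im[245:335,140:340],None,fx=4,fy=4,interpolation=2))
cv2.imwrite('pics/z2.png',cv2.resize(im[240:330,330:530],None,fx=4,fy=4,interpolation=2))
```

```text
(no output)
```

View pics/z1.png

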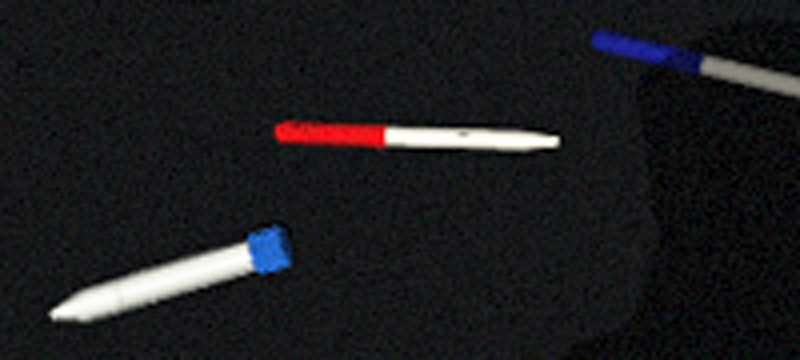

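View pics/z2.png

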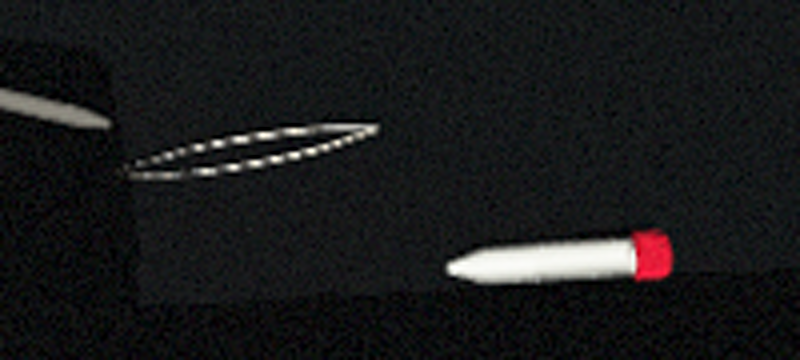

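```bash
python3 -m crank '[[[0.08,0.18,-0.03,30],[0.08,0.18,-0.03,30],[0.08,0.18,-0.03,30],[0.08,0.18,-0.03,30],[0.08,0.18,-0.03,30]]]' 0.6 40
```

```text
t: 0.57
tool_pos: [0.2423, -0.4208, 0.2]
tool_rot: [1.758, 0.735, -1.757]
contact_force: [0.3, -0.1, 0.0]
opening: 0.0514
```

```bash
python3 -m crank '[[[0.10,0.18,-0.02,30.7],[0.10,0.18,-0.02,30.7],[0.10,0.18,-0.02,30.7],[0.10,0.18,-0.02,30.7],[0.10,0.18,-0.02,30.7]]]'; python3 -m crank '[[[0.09,0.18,-0.05,0],[0.09,0.18,-0.05,0],[0.09,0.18,-0.05,0],[0.09,0.18,-0.05,0],[0.09,0.18,-0.05,0]]]'
python3 - <<'E'
from h import *
o=get_obs();print(o['tool_pos'],yaw()[0])
im,d=get_image('wrist');cv2.imwrite('pics/w1.png',im[:,:,::-1])
E
```

```text
t: 0.98
tool_pos: [0.3421, -0.2416, 0.1809]
tool_rot: [1.388, 1.083, -1.387]
contact_force: [1.1, -0.0, 0.9]
opening: 0.0512
t: 1.4
tool_pos: [0.4321, -0.0615, 0.1308]
tool_rot: [1.391, 1.08, -1.39]
contact_force: [1.3, -0.5, 0.3]
opening: 0.0511
[ 0.43209705 -0.06150605  0.13084252] -14.28278974827569
```

View pics/w1.png

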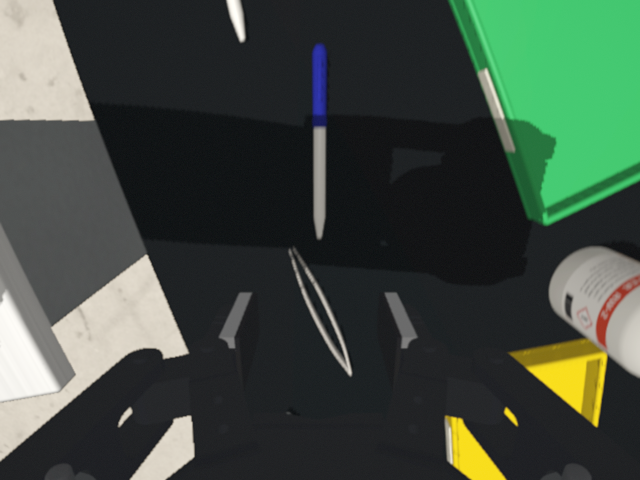

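The wrist picture shows the blue pen from (319,45) to (320,238), parallel to the pads and centred between them; the forceps are at (290,250)–(350,373).

Run:
```python
from h import *
P=unproj('wrist',[(319,45),(320,238),(290,248),(351,374)],.0055);print(P.round(4),P[:2].mean(0),P[2:].mean(0))
```

```text
[[ 0.4653  0.0708  0.0055]
 [ 0.4336 -0.0609  0.0055]
 [ 0.4092 -0.0631  0.0055]
 [ 0.4304 -0.1879  0.0055]] [0.44949575 0.00498942 0.0055    ] [ 0.41979115 -0.12552838  0.0055    ]
```

Run:
```python
from h import *
o=get_obs();print(o['tool_pos'],abs(o['dq']).max())
c=cam('wrist');im,d=get_image('wrist')
print([ [int(v) for v in (np.nonzero(im[:,x].max(1)>60)[0].min(),)] for x in (320,)])
H=cv2.cvtColor(im,cv2.COLOR_RGB2HSV)
m=cv2.inRange(H,(110,120,60),(130,255,255));ys,xs=np.nonzero(m[:200,280:360]);xs+=280
print(xs.mean(),ys.min(),ys.max(),unproj('wrist',[(xs.mean(),ys.min()),(xs.mean(),ys.max())],.0055,c))
for n,x,y in(('side',297,262),):
    im,d=get_image('side');cv2.imwrite('pics/s1.png',im[:,:,::-1])
    H=cv2.cvtColor(im,cv2.COLOR_RGB2HSV);m=cv2.inRange(H,(110,120,60),(130,255,255));ys,xs=np.nonzero(m[220:280,280:315]);xs+=280;ys+=220
    print(len(xs),ys.min() if len(ys) else 0)
    if len(xs): print(unproj('side',[(xs[ys==ys.min()].mean(),ys.min()),(xs[ys==ys.max()].mean(),ys.max())],.0055))
im=cv2.imread('pics/top0.png')[:,:,::-1].copy();H=cv2.cvtColor(im,cv2.COLOR_RGB2HSV);m=cv2.inRange(H,(110,120,60),(130,255,255));ys,xs=np.nonzero(m[247:276,282:362]);xs+=282;ys+=247
print(unproj('top',[(xs.min(),ys[xs==xs.min()].mean()),(xs.max(),ys[xs==xs.max()].mean())],.0055))
im=cv2.imread('pics/side0.png')[:,:,::-1].copy();H=cv2.cvtColor(im,cv2.COLOR_RGB2HSV);m=cv2.inRange(H,(110,120,60),(130,255,255));ys,xs=np.nonzero(m[220:300,280:315]);xs+=280;ys+=220
print(unproj('side',[(xs[ys==ys.min()].mean(),ys.min()),(xs[ys==ys.max()].mean(),ys.max())],.0055))
```

```text
[ 0.4328422  -0.05554298  0.12871697] 0.19677371186282613
[[56]]
320.9839255499154 56 138 [[0.46497726 0.06374904 0.0055    ]
 [0.45203726 0.01102471 0.0055    ]]
59 239
[[0.46586023 0.06692531 0.0055    ]
 [0.45226774 0.01650803 0.0055    ]]
[[0.46328598 0.06240684 0.0055    ]
 [0.45396706 0.01080916 0.0055    ]]
[[0.46586023 0.06692531 0.0055    ]
 [0.45226774 0.01650803 0.0055    ]]
```

Run:
```python
import cv2
im=cv2.imread('pics/side0.png')
cv2.imwrite('pics/z3.png',cv2.resize(im[170:410,200:350],None,fx=2.5,fy=2.5,interpolation=2))
```

```text
(no output)
```

View pics/z3.png

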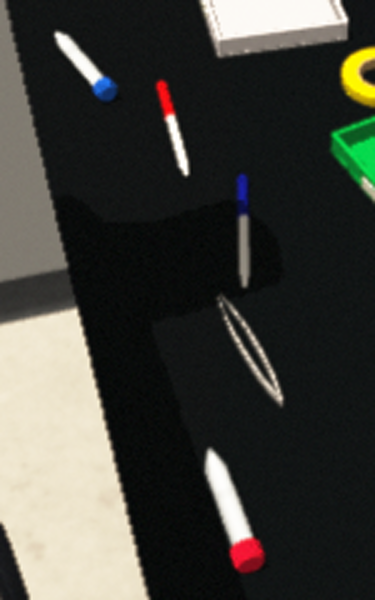

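Run:
```python
from h import *
o=get_obs();print(o['t'],o['tool_pos'],abs(o['dq']).max(),yaw()[0])
```

```text
1.55 [ 0.43143693 -0.06096104  0.1299762 ] 0.07214131720147698 -13.958653956787007
```

```bash
python3 -m crank '[[[0.010,0.03,-0.02,0],[0.017,0.061,-0.05,0],[0.017,0.061,-0.08,0],[0.017,0.061,-0.10,0],[0.017,0.061,-0.11,0]]]'; python3 -m crank '[[[0,0,-0.010,0],[0,0,-0.017,0],[0,0,-0.017,0]]]'
```

```text
t: 1.97
tool_pos: [0.4464, -0.003, 0.0183]
tool_rot: [1.389, 1.084, -1.395]
contact_force: [-0.1, -0.2, 0.5]
opening: 0.051
t: 2.22
tool_pos: [0.4485, -0.0034, 0.0038]
tool_rot: [1.391, 1.08, -1.392]
contact_force: [-0.6, 0.1, -0.4]
opening: 0.0512
```

```bash
python3 -m crank '[[[0,0,0,0],[0,0,0,0],[0,0,0,0],[0,0,0,0],[0,0,0,0]]]' 0 40;python3 -m crank '[[[0,0,0,0],[0,0,0,0],[0,0,0,0]]]';  python3 -m crank '[[[0,0,0.02,0],[0,0,0.04,0],[0,0,0.06,0],[0,0,0.08,0],[0,0,0.08,0]]]'
python3 - <<'E'
from h import *
get_image('top');o=get_obs();print(o['t'],o['tool_pos'],yaw()[0],o['opening'])
im,d=get_image('wrist');cv2.imwrite('pics/w2.png',im[:,:,::-1])
E
```

```text
t: 2.63
tool_pos: [0.4499, -0.003, 0.0056]
tool_rot: [1.391, 1.079, -1.389]
contact_force: [-0.6, -0.8, 4.4]
opening: 0.0086
t: 2.88
tool_pos: [0.4499, -0.003, 0.0056]
tool_rot: [1.391, 1.079, -1.389]
contact_force: [-1.0, -1.5, 7.1]
opening: 0.0084
t: 3.3
tool_pos: [0.4516, -0.003, 0.0885]
tool_rot: [1.394, 1.075, -1.385]
contact_force: [1.3, -1.0, 0.3]
opening: 0.0081
3.35 [ 0.4504334  -0.0028735   0.08639955] -14.290972530840465 0.008431878350651775
```

View pics/w2.png

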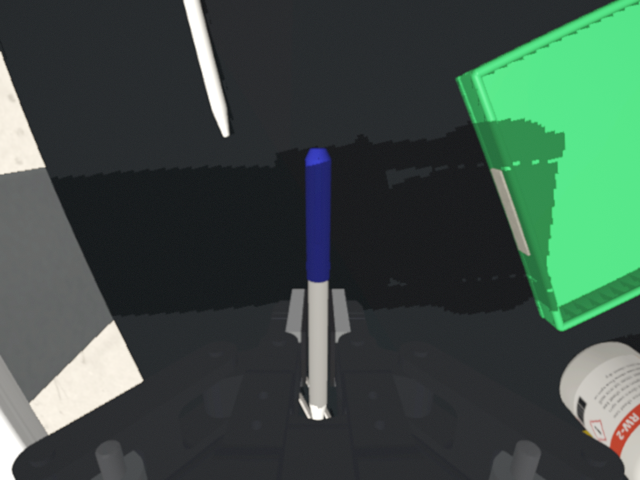

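```bash
python3 - <<'E'
from h import *
print(unproj('top',[(414,142)],.135),unproj('top',[(405,180)],.0))
E
python3 -m crank '[[[0.02,-0.04,0.01,7],[0.04,-0.08,0.01,10],[0.05,-0.12,0.01,10],[0.06,-0.16,0.01,10],[0.08,-0.19,0.01,10]]]'
```

```text
[[ 0.6382216  -0.16452047  0.135     ]] [[ 0.60943676 -0.16845079  0.        ]]
t: 3.82
tool_pos: [0.5258, -0.1923, 0.0916]
tool_rot: [1.264, 1.177, -1.267]
contact_force: [1.1, 1.0, 0.2]
opening: 0.0082
```

```bash
python3 -m crank '[[[0.025,-0.035,0,0],[0.04,-0.07,0,0],[0.05,-0.105,-0.01,0],[0.05,-0.116,-0.03,0],[0.05,-0.116,-0.03,0]]]'
python3 - <<'E'
from h import *
get_image('top');get_image('top');o=get_obs();print(o['t'],o['tool_pos'],yaw()[0],o['opening'])
im,d=get_image('wrist');cv2.imwrite('pics/w3.png',im[:,:,::-1])
E
```

```text
t: 4.23
tool_pos: [0.5747, -0.308, 0.0578]
tool_rot: [1.266, 1.18, -1.27]
contact_force: [-1.1, 1.4, -1.4]
opening: 0.0083
4.3333 [ 0.57565971 -0.30577494  0.06061527] -4.353381020294511 0.008520767943413641
```

View pics/w3.png

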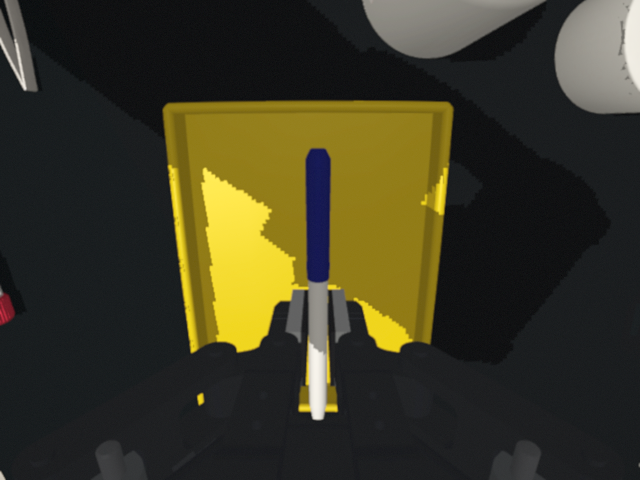

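```bash
python3 -m crank '[[[0,0,-0.02,0],[0,0,-0.035,0],[0,0,-0.045,0],[0,0,-0.050,0],[0,0,-0.050,0]]]'; python3 -m crank '[[[0,0,0,0],[0,0,0,0]]]'
```

```text
t: 4.8
tool_pos: [0.5765, -0.3055, 0.0124]
tool_rot: [1.264, 1.177, -1.265]
contact_force: [0.3, 0.3, 0.1]
opening: 0.0083
t: 4.97
tool_pos: [0.5783, -0.3071, 0.0152]
tool_rot: [1.264, 1.171, -1.264]
contact_force: [-0.0, 0.3, 1.3]
opening: 0.0083
```

```bash
python3 -m crank '[[[0,0,-0.003,0],[0,0,-0.003,0],[0,0,-0.003,0]]]'
```

```text
t: 5.22
tool_pos: [0.5778, -0.307, 0.0116]
tool_rot: [1.264, 1.172, -1.264]
contact_force: [-0.9, -0.6, -0.4]
opening: 0.0085
```

```bash
python3 -m crank '[[[0,0,-0.0015,0],[0,0,-0.0015,0]]]'; python3 -m crank '[[[0,0,0,0],[0,0,0,0],[0,0,0,0],[0,0,0,0]]]' 0.3; python3 -m crank '[[[0,0,0.02,0],[0,0,0.05,0],[0,0,0.08,0],[0,0,0.10,0],[0,0,0.10,0]]]'
python3 - <<'E'
from h import *
get_image('top');o=get_obs();print(o['t'],o['tool_pos'],yaw()[0],o['opening'])
im,d=get_image('wrist');cv2.imwrite('pics/w4.png',im[:,:,::-1])
E
```

```text
t: 5.38
tool_pos: [0.5776, -0.3069, 0.0097]
tool_rot: [1.264, 1.173, -1.264]
contact_force: [-0.1, -0.5, -1.1]
opening: 0.0082
t: 5.72
tool_pos: [0.5778, -0.3069, 0.0099]
tool_rot: [1.264, 1.173, -1.264]
contact_force: [-0.8, -0.4, 0.1]
opening: 0.0253
t: 6.13
tool_pos: [0.5809, -0.309, 0.1167]
tool_rot: [1.264, 1.162, -1.26]
contact_force: [0.9, 0.0, 1.0]
opening: 0.0259
6.1833 [ 0.57967907 -0.30821962  0.11372656] -4.296270160826465 0.025520374192288538
```

View pics/w4.png

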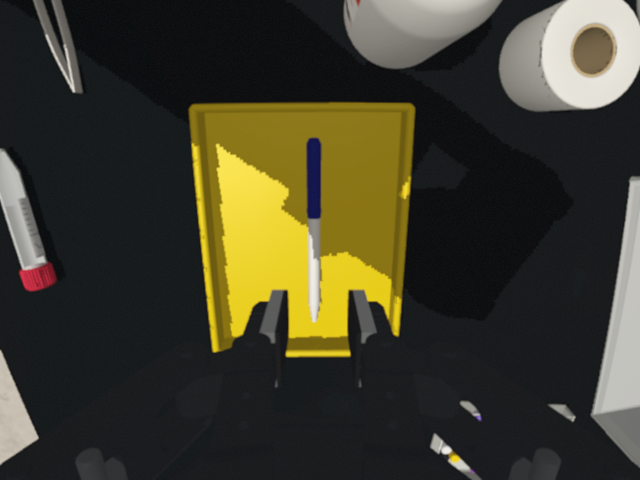

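The blue pen lies flat in the yellow tray, (314,140)–(315,320), clear of the walls. Next, the red pen.

```bash
python3 -m crank '[[[-0.03,0.028,0,1.8],[-0.06,0.056,0,1.8],[-0.08,0.09,0,1.8],[-0.10,0.125,0,1.8],[-0.11,0.165,0,1.8]]]' 0.6;  python3 -m crank '[[[-0.01,0.04,0,0],[-0.02,0.08,0,0],[-0.03,0.12,0,0],[-0.04,0.16,0,0],[-0.05,0.20,0,0]]]'; python3 -m crank '[[[0,0.04,-0.01,0],[0,0.08,-0.03,0],[0,0.091,-0.05,0],[0,0.091,-0.05,0],[0,0.091,-0.05,0]]]'
python3 - <<'E'
from h import *
get_image('top');get_image('top');o=get_obs();print(o['t'],o['tool_pos'],yaw()[0],o['opening'])
c=cam('wrist');im,d=get_image('wrist');cv2.imwrite('pics/w5.png',im[:,:,::-1])
E
```

```text
t: 6.65
tool_pos: [0.4642, -0.1404, 0.1068]
tool_rot: [1.242, 1.192, -1.246]
contact_force: [-0.6, 1.3, 0.0]
opening: 0.051
t: 7.07
tool_pos: [0.4154, 0.0597, 0.1078]
tool_rot: [1.24, 1.19, -1.244]
contact_force: [1.8, 0.4, -0.5]
opening: 0.0512
t: 7.48
tool_pos: [0.4151, 0.1491, 0.057]
tool_rot: [1.235, 1.193, -1.245]
contact_force: [0.1, -0.8, 0.6]
opening: 0.0516
7.5833 [0.41761851 0.14836494 0.05963986] -2.538118656072415 0.051015015477949927
```

View pics/w5.png

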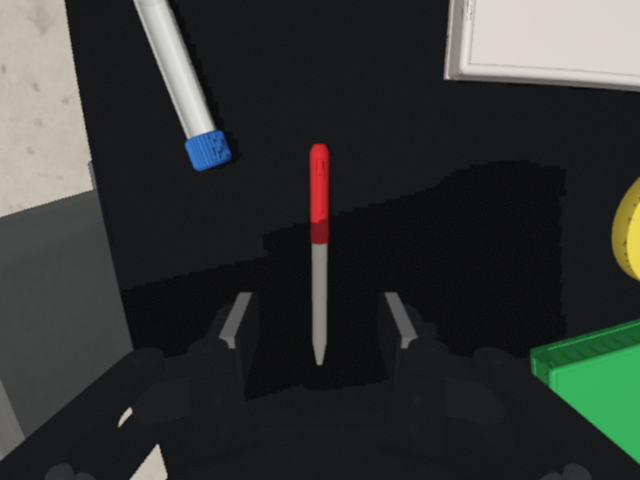

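The red pen is midway between the pads, (319,145)–(319,362), and parallel to them.

```bash
python3 -m crank '[[[0,0,-0.02,0],[0,0,-0.04,0],[0,0,-0.05,0],[0,0,-0.0535,0],[0,0,-0.0535,0]]]'; python3 -m crank '[[[0,0,0,0],[0,0,0,0],[0,0,0,0],[0,0,0,0],[0,0,0,0]]]' 0 40;python3 -m crank '[[[0,0,0,0],[0,0,0,0]]]'
```

```text
t: 8.05
tool_pos: [0.4175, 0.1484, 0.006]
tool_rot: [1.242, 1.188, -1.243]
contact_force: [0.1, -1.2, -0.5]
opening: 0.0517
t: 8.47
tool_pos: [0.4187, 0.1493, 0.0075]
tool_rot: [1.242, 1.187, -1.239]
contact_force: [0.1, -0.7, 3.8]
opening: 0.0081
t: 8.63
tool_pos: [0.4187, 0.1493, 0.0075]
tool_rot: [1.242, 1.187, -1.24]
contact_force: [-1.2, 0.0, 5.2]
opening: 0.0084
```

```bash
python3 -m crank '[[[0,0,0.03,0],[0,0,0.06,0],[0.01,-0.03,0.09,-1.8],[0.02,-0.07,0.10,-1.8],[0.03,-0.11,0.10,-1.8]]]';  python3 -m crank '[[[0.01,-0.04,0,0],[0.02,-0.08,0,0],[0.03,-0.12,0,0],[0.04,-0.16,0,0],[0.05,-0.20,0,0]]]'; python3 -m crank '[[[0.01,-0.04,0,0],[0.02,-0.08,0,0],[0.03,-0.12,0,0],[0.038,-0.142,-0.02,0],[0.038,-0.142,-0.04,0]]]'
python3 - <<'E'
from h import *
get_image('top');get_image('top');get_image('top');o=get_obs();print(o['t'],o['tool_pos'],yaw()[0],o['opening'])
c=cam('wrist');im,d=get_image('wrist');cv2.imwrite('pics/w6.png',im[:,:,::-1])
E
```

```text
t: 9.05
tool_pos: [0.4499, 0.0404, 0.1104]
tool_rot: [1.266, 1.169, -1.256]
contact_force: [2.0, -0.1, -0.0]
opening: 0.0082
t: 9.47
tool_pos: [0.497, -0.1609, 0.1059]
tool_rot: [1.265, 1.173, -1.264]
contact_force: [1.2, 0.8, -0.3]
opening: 0.0076
t: 9.88
tool_pos: [0.5375, -0.3068, 0.0679]
tool_rot: [1.266, 1.164, -1.265]
contact_force: [0.6, 1.1, -0.1]
opening: 0.008
10.0333 [ 0.53339501 -0.2998853   0.06348536] -4.334506141456383 0.008064690839629763
```

View pics/w6.png

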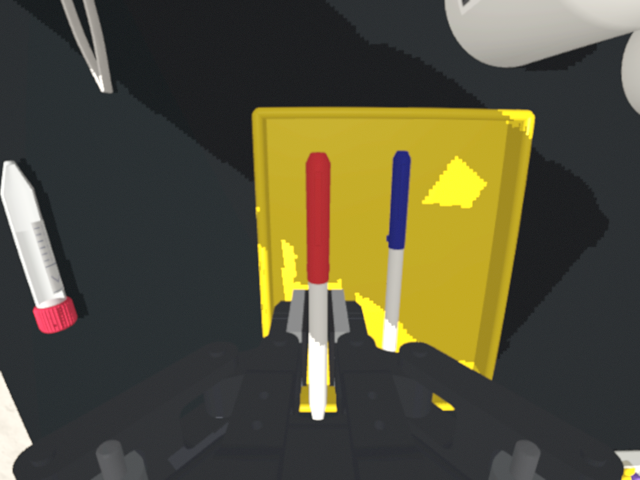

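```bash
python3 -m crank '[[[0.002,-0.002,-0.02,0],[0.002,-0.002,-0.035,0],[0.002,-0.002,-0.045,0],[0.002,-0.002,-0.050,0],[0.002,-0.002,-0.050,0]]]'; python3 -m crank '[[[0,0,0,0],[0,0,0,0],[0,0,0,0]]]'
```

```text
t: 10.5
tool_pos: [0.5368, -0.302, 0.0157]
tool_rot: [1.264, 1.175, -1.264]
contact_force: [-0.3, -0.9, -0.1]
opening: 0.0078
t: 10.75
tool_pos: [0.538, -0.3034, 0.0176]
tool_rot: [1.264, 1.171, -1.263]
contact_force: [-0.3, 1.4, 0.2]
opening: 0.0077
```

```bash
python3 -m crank '[[[0,0,-0.003,0],[0,0,-0.006,0],[0,0,-0.006,0],[0,0,-0.006,0]]]'; python3 -m crank '[[[0,0,0,0],[0,0,0,0],[0,0,0,0],[0,0,0,0]]]' 0.27; python3 -m crank '[[[0,0,0.02,0],[0,0,0.05,0],[0,0,0.08,0],[0,0,0.10,0],[0,0,0.10,0]]]'
python3 - <<'E'
from h import *
get_image('top');get_image('top');o=get_obs();print(o['t'],o['tool_pos'],yaw()[0],o['opening'])
im,d=get_image('wrist');cv2.imwrite('pics/w7.png',im[:,:,::-1])
E
```

```text
t: 11.08
tool_pos: [0.5379, -0.3035, 0.0115]
tool_rot: [1.264, 1.171, -1.264]
contact_force: [-1.1, 0.8, 5.6]
opening: 0.0078
t: 11.42
tool_pos: [0.537, -0.3029, 0.0099]
tool_rot: [1.264, 1.173, -1.265]
contact_force: [-0.4, 0.6, -0.5]
opening: 0.023
t: 11.83
tool_pos: [0.5402, -0.3051, 0.1165]
tool_rot: [1.264, 1.162, -1.261]
contact_force: [1.0, -0.1, 0.8]
opening: 0.0232
11.9333 [ 0.53767841 -0.30336926  0.11111641] -4.302863742992885 0.023376341733047992
```

View pics/w7.png

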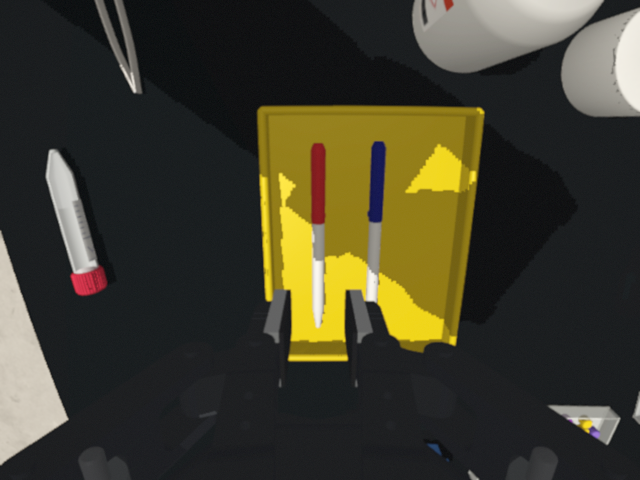

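```bash
python3 - <<'E'
from h import *
print(unproj('wrist',[(54,151),(90,294)],.009).round(4))
E
python3 -m crank '[[[-0.04,0.004,0,6.8],[-0.08,0.008,0,6.8],[-0.12,0.012,0,6.8],[-0.16,0.016,-0.02,6.8],[-0.175,0.023,-0.05,6.8]]]' 0.7
python3 - <<'E'
from h import *
for i in range(4):get_image('top')
o=get_obs();print(o['t'],o['tool_pos'],yaw()[0],o['opening'])
c=cam('wrist');im,d=get_image('wrist');cv2.imwrite('pics/w8.png',im[:,:,::-1])
E
```

```text
[[ 0.3625 -0.2261  0.009 ]
 [ 0.361  -0.333   0.009 ]]
t: 12.4
tool_pos: [0.3603, -0.2807, 0.0605]
tool_rot: [1.177, 1.226, -1.178]
contact_force: [0.7, -0.3, -0.2]
opening: 0.0599
12.6 [ 0.36138035 -0.2789574   0.05854973] 2.468485791687083 0.05991426040456232
```

View pics/w8.png

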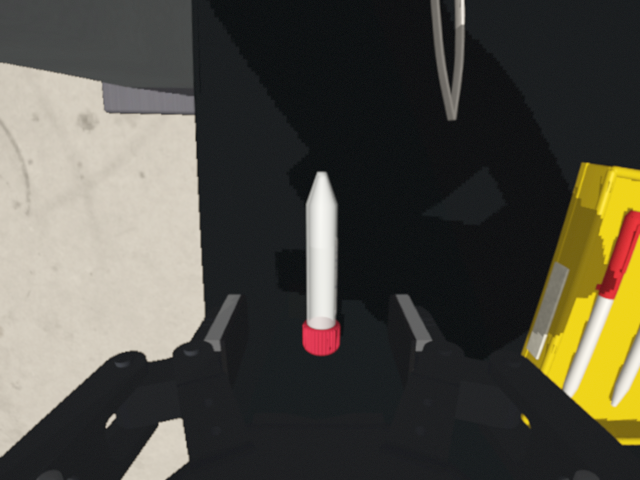

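```bash
python3 -m crank '[[[0,-0.004,-0.02,0],[0,-0.004,-0.04,0],[0,-0.004,-0.05,0],[0,-0.004,-0.052,0],[0,-0.004,-0.052,0]]]'; python3 -m crank '[[[0,0,0,0],[0,0,0,0],[0,0,0,0],[0,0,0,0],[0,0,0,0]]]' 0 30;python3 -m crank '[[[0,0,0,0],[0,0,0,0]]]'
```

```text
t: 13.07
tool_pos: [0.3632, -0.2844, 0.0086]
tool_rot: [1.176, 1.23, -1.176]
contact_force: [-0.8, -1.3, -0.4]
opening: 0.06
t: 13.48
tool_pos: [0.3629, -0.2846, 0.0093]
tool_rot: [1.177, 1.227, -1.177]
contact_force: [-0.1, 1.0, 3.8]
opening: 0.0152
t: 13.65
tool_pos: [0.3629, -0.2846, 0.0092]
tool_rot: [1.177, 1.228, -1.177]
contact_force: [0.4, 1.4, 6.2]
opening: 0.0148
```

```bash
python3 -m crank '[[[0,0,0.02,0],[0,0.0,0.05,0],[0.005,0.02,0.08,5],[0.015,0.055,0.09,10.3],[0.03,0.09,0.09,10.3]]]'; python3 -m crank '[[[0.02,0.03,0,0],[0.04,0.06,0,0],[0.06,0.09,0,0],[0.08,0.12,0,0],[0.11,0.145,0,0]]]';  python3 -m crank '[[[0.035,0.015,0,0],[0.07,0.03,0,0],[0.105,0.045,0,0],[0.14,0.055,0,0],[0.164,0.0565,-0.02,0]]]'
python3 - <<'E'
from h import *
for i in range(4):get_image('top')
o=get_obs();print(o['t'],o['tool_pos'],yaw()[0],o['opening'])
c=cam('wrist');im,d=get_image('wrist');cv2.imwrite('pics/w9.png',im[:,:,::-1])
E
```

```text
t: 14.07
tool_pos: [0.3937, -0.195, 0.1019]
tool_rot: [1.042, 1.3, -1.042]
contact_force: [0.9, -0.4, 0.2]
opening: 0.0149
t: 14.48
tool_pos: [0.5012, -0.0467, 0.0973]
tool_rot: [1.042, 1.309, -1.044]
contact_force: [0.9, -1.3, 0.7]
opening: 0.0152
t: 14.9
tool_pos: [0.6716, 0.0092, 0.0821]
tool_rot: [1.045, 1.3, -1.036]
contact_force: [0.8, -1.3, 0.7]
opening: 0.0146
15.1 [0.66496868 0.00762538 0.07588362] 12.816743462305489 0.014830909771121045
```

View pics/w9.png

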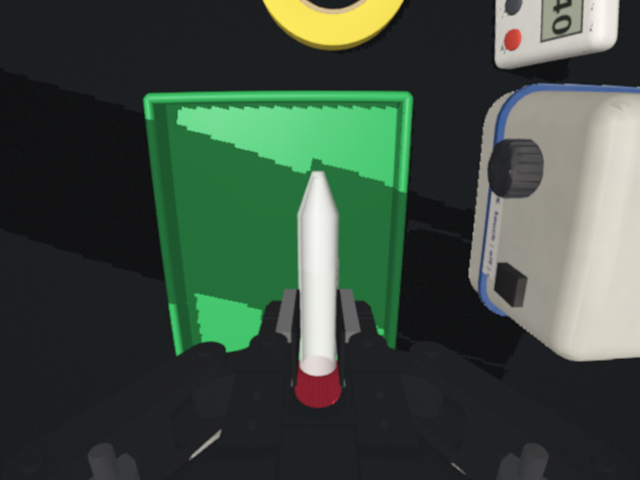

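Run:
```python
from h import *
print(unproj('top',[(275,118),(316,106)],.0).round(3),unproj('top',[(275,118),(316,106)],.06).round(3))
c=cam('wrist')
# depth based machine
m,K,D=c;im,d=get_image('wrist')
for p in [(478,250),(485,285),(500,305),(560,350),(515,165)]:
    s=cv2.undistortPoints(np.array([[p]],float),K,D)[0,0];r=np.r_[s,1]*d[p[1],p[0]]
    print(p,(m['xyz']+R.from_rotvec(m['attitude']).as_matrix()@r).round(3))
```

```text
[[0.745 0.089 0.   ]
 [0.769 0.005 0.   ]] [[0.719 0.083 0.06 ]
 [0.742 0.005 0.06 ]]
(478, 250) [0.755 0.036 0.022]
(485, 285) [0.761 0.019 0.032]
(500, 305) [0.765 0.015 0.047]
(560, 350) [0.771 0.017 0.091]
(515, 165) [0.731 0.085 0.073]
```

```bash
python3 -m crank '[[[0,0,-0.02,0],[0,0,-0.04,0],[0,0,-0.052,0],[0,0,-0.058,0],[0,0,-0.058,0]]]'; python3 -m crank '[[[0,0,0,0],[0,0,0,0],[0,0,0,0]]]'
```

```text
t: 15.62
tool_pos: [0.6647, 0.0073, 0.0191]
tool_rot: [1.042, 1.309, -1.045]
contact_force: [0.3, 0.2, -0.6]
opening: 0.015
t: 15.87
tool_pos: [0.6673, 0.0073, 0.0219]
tool_rot: [1.044, 1.304, -1.042]
contact_force: [0.2, 0.6, -0.2]
opening: 0.0153
```

```bash
python3 -m crank '[[[0,0,-0.003,0],[0,0,-0.006,0],[0,0,-0.008,0],[0,0,-0.008,0],[0,0,-0.008,0]]]'; python3 -m crank '[[[0,0,0,0],[0,0,0,0]]]'
```

```text
t: 16.28
tool_pos: [0.6667, 0.0075, 0.0133]
tool_rot: [1.043, 1.306, -1.043]
contact_force: [-1.0, -0.0, 4.2]
opening: 0.0151
t: 16.45
tool_pos: [0.6667, 0.0075, 0.0133]
tool_rot: [1.043, 1.306, -1.043]
contact_force: [-0.4, 0.7, 5.4]
opening: 0.0152
```

```bash
python3 -m crank '[[[0,0,0,0],[0,0,0,0],[0,0,0,0],[0,0,0,0]]]' 0.35; python3 -m crank '[[[0,0,0.02,0],[0,0,0.05,0],[0,0,0.08,0],[0,0,0.10,0],[0,0,0.10,0]]]'
python3 - <<'E'
from h import *
for i in range(3):get_image('top')
o=get_obs();print(o['t'],o['tool_pos'],yaw()[0],o['opening'])
im,d=get_image('wrist');cv2.imwrite('pics/w10.png',im[:,:,::-1])
E
```

```text
t: 16.78
tool_pos: [0.6659, 0.0075, 0.0118]
tool_rot: [1.043, 1.307, -1.043]
contact_force: [-0.0, -0.7, 0.3]
opening: 0.0297
t: 17.2
tool_pos: [0.6699, 0.0072, 0.1188]
tool_rot: [1.046, 1.298, -1.037]
contact_force: [0.7, -0.7, 0.8]
opening: 0.0302
17.35 [0.66574018 0.00755421 0.11138717] 12.802172148438492 0.030151961690128834
```

View pics/w10.png

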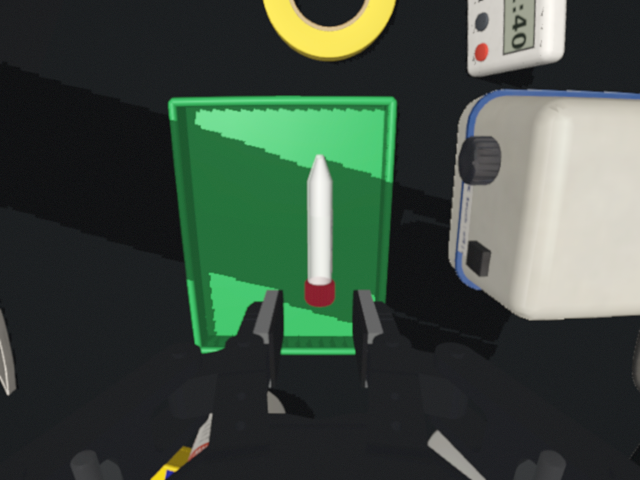

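The red tube lies in the green tray, (320,155)–(320,305). Now the blue tube.

```bash
python3 -m crank '[[[-0.031,0.025,0,3.5],[-0.063,0.05,0,3.5],[-0.095,0.076,0,3.5],[-0.126,0.101,0,3.5],[-0.157,0.127,0,3.5]]]' 0.7;  python3 -m crank '[[[-0.031,0.025,0,0],[-0.063,0.05,0,0],[-0.095,0.076,0,0],[-0.126,0.101,-0.02,0],[-0.158,0.127,-0.04,0]]]'; python3 -m crank '[[[0,0,-0.01,0],[0,0,-0.01,0]]]'
python3 - <<'E'
from h import *
for i in range(3):get_image('top')
o=get_obs();print(o['t'],o['tool_pos'],yaw()[0],o['opening'])
c=cam('wrist');im,d=get_image('wrist');cv2.imwrite('pics/w11.png',im[:,:,::-1])
E
```

```text
t: 17.82
tool_pos: [0.5062, 0.135, 0.1097]
tool_rot: [0.996, 1.333, -1.001]
contact_force: [-0.9, 0.8, -0.4]
opening: 0.0595
t: 18.23
tool_pos: [0.3544, 0.2582, 0.0743]
tool_rot: [0.998, 1.33, -0.997]
contact_force: [0.6, 1.0, -0.3]
opening: 0.0595
t: 18.4
tool_pos: [0.3515, 0.2568, 0.0607]
tool_rot: [0.988, 1.336, -1.001]
contact_force: [0.1, -0.3, -0.3]
opening: 0.0598
18.55 [0.35669677 0.25703841 0.06522539] 16.252369262462004 0.05996102686408364
```

View pics/w11.png

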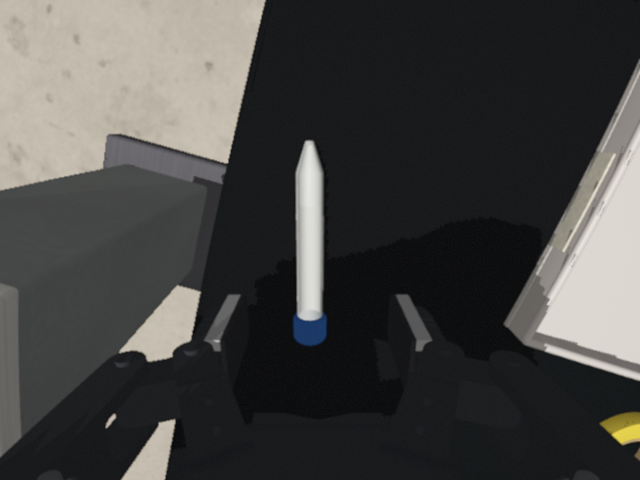

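Run:
```python
from h import *
for i in range(3):get_image('top')
o=get_obs();print(o['t'],o['tool_pos'],yaw()[0])
c=cam('wrist');im,d=get_image('wrist');H=cv2.cvtColor(im,cv2.COLOR_RGB2HSV)
g=im.max(2)>100
k=np.zeros_like(g);k[120:355,285:340]=g[120:355,285:340];ys,xs=np.nonzero(k);P=unproj('wrist',np.c_[xs,ys],.009,c);m,dd,L,w=axis(P);print(m,np.degrees(np.arctan2(dd[1],dd[0])),L,w)
m=cv2.inRange(H,(95,120,40),(125,255,255));ys,xs=np.nonzero(m[290:360,280:340]);print(unproj('wrist',[(xs.mean()+280,ys.max()+290)],.009,c))
```

```text
18.75 [0.35757904 0.25718711 0.06626459] 16.19431167646412
[0.35040041 0.26240141] -74.00617862810053 0.12396791097919957 0.018832818430849864
[[0.36775098 0.20136551 0.009     ]]
```

```bash
python3 -m crank '[[[-0.006,0.001,-0.02,0],[-0.006,0.001,-0.04,0],[-0.006,0.001,-0.050,0],[-0.006,0.001,-0.055,0],[-0.006,0.001,-0.055,0]]]'; python3 -m crank '[[[0,0,0,0],[0,0,0,0],[0,0,0,0]]]'
```

```text
t: 19.22
tool_pos: [0.3497, 0.2579, 0.0094]
tool_rot: [0.996, 1.331, -0.999]
contact_force: [-0.1, -1.1, -0.1]
opening: 0.0595
t: 19.47
tool_pos: [0.3512, 0.2589, 0.0115]
tool_rot: [0.999, 1.329, -0.995]
contact_force: [-0.9, 0.1, -0.1]
opening: 0.0596
```

```bash
python3 -m crank '[[[0,0,-0.003,0],[0,0,-0.003,0]]]';python3 -m crank '[[[0,0,0,0],[0,0,0,0],[0,0,0,0],[0,0,0,0],[0,0,0,0]]]' 0 30;python3 -m crank '[[[0,0,0,0],[0,0,0,0]]]'
```

```text
t: 19.63
tool_pos: [0.3503, 0.2586, 0.0075]
tool_rot: [0.997, 1.33, -0.997]
contact_force: [-0.3, 0.2, 0.2]
opening: 0.0599
t: 20.05
tool_pos: [0.3502, 0.2585, 0.0075]
tool_rot: [0.997, 1.33, -0.997]
contact_force: [-0.1, -0.5, 1.6]
opening: 0.0136
t: 20.22
tool_pos: [0.3502, 0.2585, 0.0075]
tool_rot: [0.997, 1.33, -0.997]
contact_force: [-0.4, 0.1, 1.1]
opening: 0.0135
```

```bash
python3 -m crank '[[[0,0,0.02,0],[0,0.0,0.05,0],[0.01,-0.01,0.085,-3.5],[0.04,-0.035,0.10,-3.5],[0.07,-0.06,0.10,-3.5]]]'; python3 -m crank '[[[0.028,-0.028,0,0],[0.056,-0.056,0,0],[0.084,-0.084,0,0],[0.112,-0.112,0,0],[0.14,-0.14,0,0]]]';  python3 -m crank '[[[0.028,-0.031,0,0],[0.056,-0.062,0,0],[0.056,-0.062,-0.02,0],[0.056,-0.062,-0.03,0],[0.056,-0.062,-0.03,0]]]'
python3 - <<'E'
from h import *
for i in range(5):get_image('top')
o=get_obs();print(o['t'],o['tool_pos'],yaw()[0],o['opening'])
c=cam('wrist');im,d=get_image('wrist');cv2.imwrite('pics/w12.png',im[:,:,::-1])
E
```

```text
t: 20.63
tool_pos: [0.4235, 0.1993, 0.1126]
tool_rot: [1.047, 1.302, -1.033]
contact_force: [1.2, 1.3, 0.8]
opening: 0.0135
t: 21.05
tool_pos: [0.5611, 0.0568, 0.1069]
tool_rot: [1.043, 1.307, -1.044]
contact_force: [-0.0, 1.3, -0.2]
opening: 0.0134
t: 21.47
tool_pos: [0.6132, -0.0033, 0.0731]
tool_rot: [1.041, 1.313, -1.048]
contact_force: [-1.3, -0.2, -1.1]
opening: 0.0137
21.7167 [ 0.61610373 -0.00256194  0.07823886] 12.885222180161922 0.013693193147778764
```

View pics/w12.png

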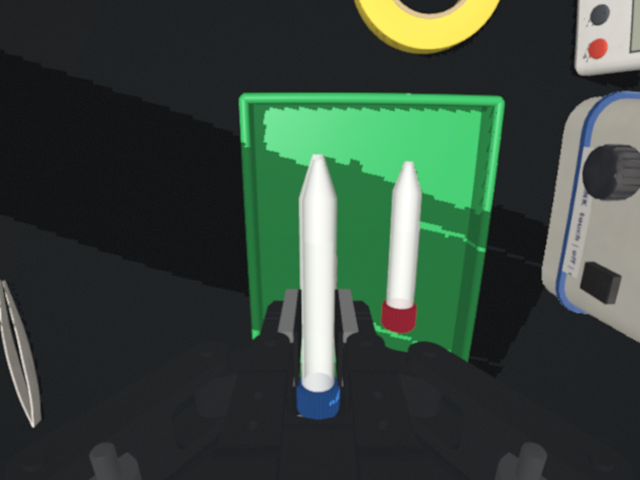

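Blue tube held level, parallel to the red one at (400,240). Lower.

```bash
python3 -m crank '[[[0,0,-0.02,0],[0,0,-0.04,0],[0,0,-0.052,0],[0,0,-0.058,0],[0,0,-0.058,0]]]'; python3 -m crank '[[[0,0,0,0],[0,0,0,0],[0,0,0,0],[0,0,0,0]]]'
```

```text
t: 22.18
tool_pos: [0.6149, -0.0031, 0.0179]
tool_rot: [1.042, 1.309, -1.044]
contact_force: [-0.2, 0.7, 0.0]
opening: 0.0133
t: 22.52
tool_pos: [0.617, -0.0036, 0.0205]
tool_rot: [1.044, 1.305, -1.042]
contact_force: [0.7, -0.4, -0.0]
opening: 0.0134
```

```bash
python3 -m crank '[[[0,0,-0.003,0],[0,0,-0.006,0],[0,0,-0.008,0],[0,0,-0.008,0],[0,0,-0.008,0]]]'; python3 -m crank '[[[0,0,0,0],[0,0,0,0]]]'
```

```text
t: 22.93
tool_pos: [0.6162, -0.0035, 0.0115]
tool_rot: [1.043, 1.307, -1.043]
contact_force: [-0.6, -0.0, 2.8]
opening: 0.0136
t: 23.1
tool_pos: [0.6162, -0.0035, 0.0115]
tool_rot: [1.043, 1.307, -1.043]
contact_force: [0.0, 0.6, 1.9]
opening: 0.0135
```

```bash
python3 -m crank '[[[0,0,0,0],[0,0,0,0],[0,0,0,0],[0,0,0,0]]]' 0.33; python3 -m crank '[[[0,0,0.02,0],[0,0,0.05,0],[0,0,0.08,0],[0,0,0.10,0],[0,0,0.10,0]]]'
python3 - <<'E'
from h import *
for i in range(4):get_image('top')
o=get_obs();print(o['t'],o['tool_pos'],yaw()[0],o['opening'])
im,d=get_image('wrist');cv2.imwrite('pics/w13.png',im[:,:,::-1])
E
```

```text
t: 23.43
tool_pos: [0.616, -0.0035, 0.0111]
tool_rot: [1.043, 1.307, -1.043]
contact_force: [-0.3, -1.1, -0.3]
opening: 0.028
t: 23.85
tool_pos: [0.6198, -0.0039, 0.1177]
tool_rot: [1.046, 1.298, -1.037]
contact_force: [0.7, 0.8, 0.8]
opening: 0.0282
24.05 [ 0.61501212 -0.00339273  0.10953331] 12.798286027542547 0.02832966555308622
```

View pics/w13.png

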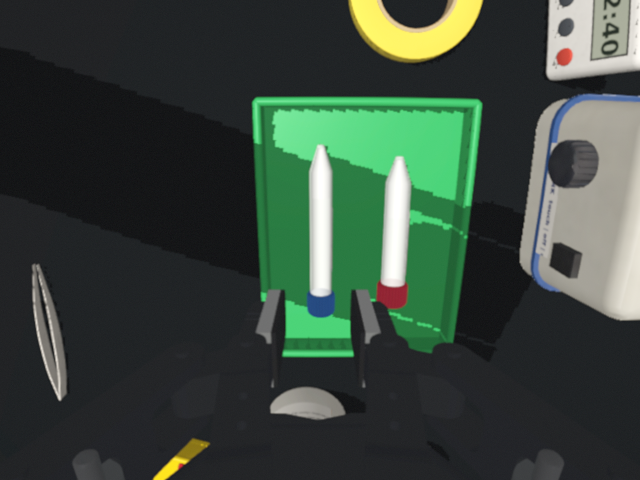

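```bash
python3 - <<'E'
from h import *
P=unproj('wrist',[(37,265),(63,398)],.005);print(P,P.mean(0))
E
python3 -m crank '[[[-0.04,-0.01,0,-3.3],[-0.08,-0.03,0,-3.3],[-0.115,-0.05,0,-3.3],[-0.145,-0.075,0,-3.3],[-0.175,-0.10,0,-3.3]]]' 0.55;  python3 -m crank '[[[-0.023,-0.033,-0.01,0],[-0.023,-0.033,-0.03,0],[-0.023,-0.033,-0.05,0],[-0.023,-0.033,-0.05,0],[-0.023,-0.033,-0.05,0]]]'
python3 - <<'E'
from h import *
for i in range(5):get_image('top')
o=get_obs();print(o['t'],o['tool_pos'],yaw()[0],o['opening'])
c=cam('wrist');im,d=get_image('wrist');cv2.imwrite('pics/w14.png',im[:,:,::-1])
E
```

```text
[[ 0.40950022 -0.07240157  0.005     ]
 [ 0.4285718  -0.1970587   0.005     ]] [ 0.41903601 -0.13473013  0.005     ]
t: 24.52
tool_pos: [0.4382, -0.1034, 0.1091]
tool_rot: [1.085, 1.287, -1.087]
contact_force: [0.0, 0.2, 0.8]
opening: 0.0471
t: 24.93
tool_pos: [0.4163, -0.1357, 0.0592]
tool_rot: [1.086, 1.288, -1.088]
contact_force: [0.8, 0.2, 1.0]
opening: 0.0472
25.1833 [ 0.41920146 -0.13654467  0.06251833] 9.559382564420057 0.04699362943683834
```

View pics/w14.png

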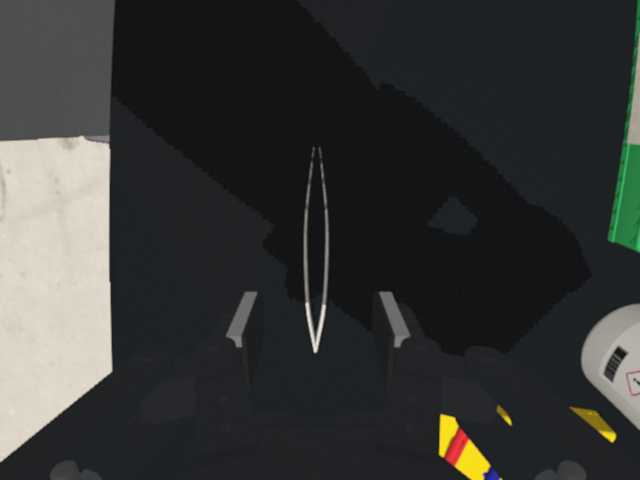

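The forceps are centred between the pads, (316,148)–(316,352).

```bash
python3 -m crank '[[[0,0.001,-0.02,0],[0,0.001,-0.04,0],[0,0.001,-0.050,0],[0,0.001,-0.056,0],[0,0.001,-0.056,0]]]'; python3 -m crank '[[[0,0,0,0],[0,0,0,0],[0,0,0,0]]]'
```

```text
t: 25.65
tool_pos: [0.4174, -0.135, 0.0043]
tool_rot: [1.086, 1.286, -1.087]
contact_force: [0.1, 0.1, 0.3]
opening: 0.0468
t: 25.9
tool_pos: [0.4191, -0.136, 0.0065]
tool_rot: [1.086, 1.281, -1.085]
contact_force: [0.6, -0.4, 0.9]
opening: 0.0467
```

```bash
python3 -m crank '[[[0,0,-0.001,0],[0,0,-0.001,0],[0,0,-0.001,0],[0,0,-0.001,0],[0,0,-0.001,0]]]' 0 40;python3 -m crank '[[[0,0,0,0],[0,0,0,0]]]'; python3 -m crank '[[[0,0,0.02,0],[0,0,0.05,0],[0,0,0.07,0],[0,0,0.07,0]]]';python3 - <<'E'
from h import *
for i in range(5):get_image('top')
o=get_obs();print(o['t'],o['tool_pos'],yaw()[0],o['opening'])
c=cam('wrist');im,d=get_image('wrist');cv2.imwrite('pics/w15.png',im[:,:,::-1])
E
```

```text
t: 26.32
tool_pos: [0.4184, -0.1356, 0.0048]
tool_rot: [1.086, 1.283, -1.086]
contact_force: [-1.1, 0.6, 2.6]
opening: 0.0117
t: 26.48
tool_pos: [0.4184, -0.1356, 0.0047]
tool_rot: [1.086, 1.283, -1.086]
contact_force: [-1.1, 1.5, 3.7]
opening: 0.012
t: 26.82
tool_pos: [0.4211, -0.137, 0.0788]
tool_rot: [1.086, 1.274, -1.083]
contact_force: [0.5, -0.2, 0.5]
opening: 0.0117
27.0667 [ 0.41690606 -0.13488514  0.07247443] 9.499959990330353 0.012043298161382835
```

View pics/w15.png

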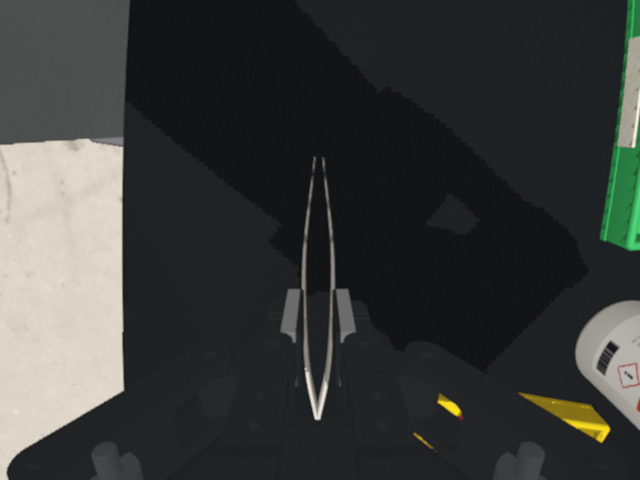

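```bash
python3 -m crank '[[[0.01,0.035,0.01,-5],[0.02,0.07,0.02,-10],[0.03,0.11,0.02,-12.9],[0.04,0.15,0.02,-12.9],[0.05,0.18,0.02,-12.9]]]'; python3 -m crank '[[[0.01,0.038,0,0],[0.02,0.076,0,0],[0.03,0.114,0,0],[0.04,0.152,0,0],[0.05,0.19,0,0]]]';  python3 -m crank '[[[0.02,0.035,0,0],[0.035,0.07,0,0],[0.043,0.094,0,0],[0.043,0.094,-0.015,0],[0.043,0.094,-0.02,0]]]'
python3 - <<'E'
from h import *
for i in range(5):get_image('top')
o=get_obs();print(o['t'],o['tool_pos'],yaw()[0],o['opening'])
c=cam('wrist');im,d=get_image('wrist');cv2.imwrite('pics/w16.png',im[:,:,::-1])
E
```

```text
t: 27.53
tool_pos: [0.4676, 0.0471, 0.0934]
tool_rot: [1.252, 1.182, -1.253]
contact_force: [0.5, -0.1, -1.0]
opening: 0.0122
t: 27.95
tool_pos: [0.5175, 0.2363, 0.0926]
tool_rot: [1.251, 1.182, -1.255]
contact_force: [0.6, -1.0, -0.7]
opening: 0.0121
t: 28.37
tool_pos: [0.5597, 0.3288, 0.0709]
tool_rot: [1.248, 1.183, -1.255]
contact_force: [-0.1, -0.8, -2.3]
opening: 0.012
28.6167 [0.56073867 0.32720845 0.07391438] -3.4746273461113764 0.01147259613405461
```

View pics/w16.png

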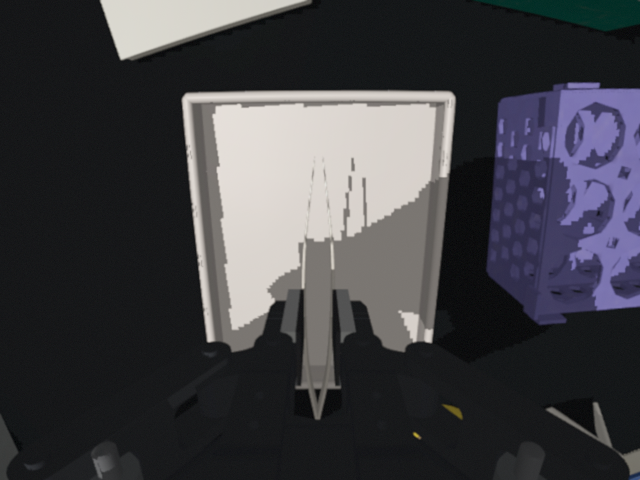

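```bash
python3 -m crank '[[[0,0,-0.02,0],[0,0,-0.04,0],[0,0,-0.052,0],[0,0,-0.058,0],[0,0,-0.058,0]]]'; python3 -m crank '[[[0,0,0,0],[0,0,0,0],[0,0,0,0],[0,0,0,0]]]'
```

```text
t: 29.08
tool_pos: [0.5601, 0.3276, 0.0148]
tool_rot: [1.251, 1.181, -1.256]
contact_force: [0.1, -0.1, -0.3]
opening: 0.0121
t: 29.42
tool_pos: [0.5619, 0.3289, 0.0176]
tool_rot: [1.254, 1.18, -1.251]
contact_force: [0.1, -0.6, -1.0]
opening: 0.0118
```

```bash
python3 -m crank '[[[0,0,-0.003,0],[0,0,-0.006,0],[0,0,-0.0085,0],[0,0,-0.0085,0],[0,0,-0.0085,0]]]'; python3 -m crank '[[[0,0,0,0],[0,0,0,0]]]'
```

```text
t: 29.83
tool_pos: [0.5614, 0.3286, 0.0087]
tool_rot: [1.253, 1.181, -1.253]
contact_force: [-3.2, -0.3, 5.3]
opening: 0.012
t: 30.0
tool_pos: [0.5614, 0.3286, 0.0087]
tool_rot: [1.253, 1.181, -1.253]
contact_force: [-2.6, -1.2, 5.3]
opening: 0.0117
```

```bash
python3 -m crank '[[[0,0,0,0],[0,0,0,0],[0,0,0,0],[0,0,0,0],[0,0,0,0]]]' 0.35; python3 -m crank '[[[0,0,0.02,0],[0,0,0.05,0],[0,0,0.08,0],[0,0,0.10,0],[0,0,0.12,0]]]'; python3 -m crank '[[[-0.02,-0.03,0.02,0],[-0.04,-0.06,0.04,0],[-0.06,-0.09,0.06,0],[-0.08,-0.12,0.06,0],[-0.10,-0.15,0.06,0]]]'
python3 - <<'E'
from h import *
for i in range(5):get_image('side')
im,d=get_image('wrist');cv2.imwrite('pics/w17.png',im[:,:,::-1])
for n in('top','side'):
    im,d=get_image(n);cv2.imwrite(f'pics/{n}9.png',im[:,:,::-1])
print(get_obs()['t'],get_obs()['tool_pos'])
E
```

```text
t: 30.42
tool_pos: [0.561, 0.3284, 0.0076]
tool_rot: [1.253, 1.181, -1.253]
contact_force: [-0.1, 0.4, -0.2]
opening: 0.0298
t: 30.83
tool_pos: [0.5616, 0.3287, 0.1298]
tool_rot: [1.254, 1.18, -1.251]
contact_force: [1.2, 0.2, -1.8]
opening: 0.0297
t: 31.25
tool_pos: [0.4611, 0.1776, 0.1897]
tool_rot: [1.255, 1.179, -1.249]
contact_force: [-1.1, -0.9, 0.6]
opening: 0.0299
31.65 [0.46184091 0.1792383  0.18805053]
```

View pics/top9.png

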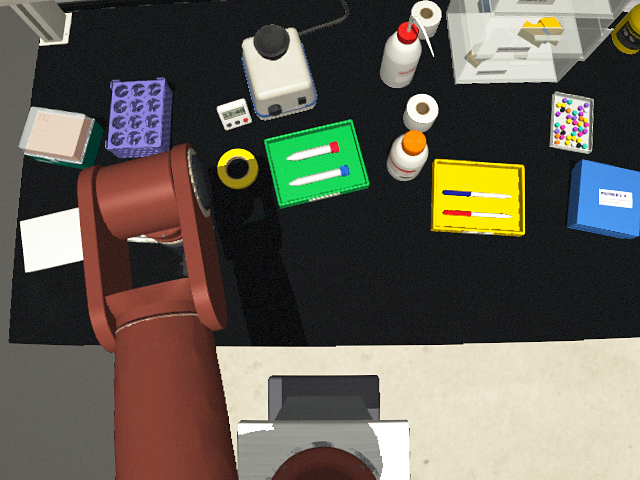

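View pics/side9.png

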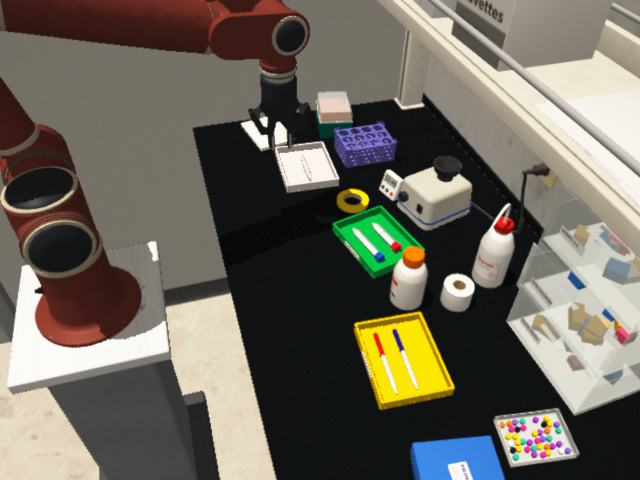

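View pics/w17.png

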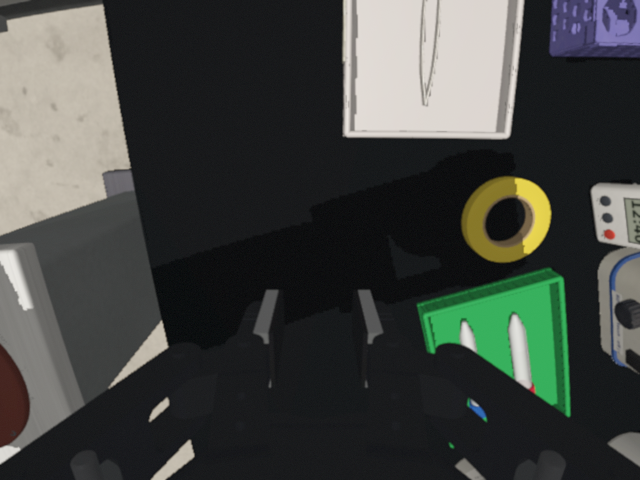

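The top view shows the pens in the yellow tray, (477,194) and (477,214), and the tubes in the green tray, (313,152) and (319,176). The side view shows the forceps in the white tray at (307,166), and the bottle is still at (414,142) in the top view. The gripper is clear of everything.

Run:
```python
from h import *
a=cv2.imread('pics/top0.png').astype(int);b=cv2.imread('pics/top9.png').astype(int)
print("bottle diff",abs(a-b)[128:183,386:430].mean())
print(get_obs()['contact_force'],finish_job())
```

```text
bottle diff 9.9366391184573
the job is handed in; nothing more can be done
[0.27650417 0.45249665 0.00710684] None
```

All five things are in their trays and the job is handed in, at about 32 s of robot time. I moved them in the order pens, tubes, forceps.

| Item | Tray | Last view |
|---|---|---|
| Blue and red pens | yellow | side by side, about 40 mm apart, clear of the walls |
| Red and blue tubes | green | side by side, about 50 mm apart, clear of the walls |
| Forceps | white | on the floor, near the centre |

- **Flatness:** I judged this from the pictures and from how low the gripper was at release; I did not measure it from depth.
- **Forceps:** the arm hid the white tray from the top camera, so I checked it only in the side and wrist views.
- **Bottle:** it stands where it was, with its cap at the same pixels, and the arm never went close to it. A before/after picture difference over it averaged about 10 grey levels. I put that down to noise and changed shadow, but did not look into it.
- **Measurements that disagreed:**
  - The side camera placed the blue pen about 4–5 mm off the top view.
  - The first wrist reading was 8–11 mm off because the arm was still settling; a repeat agreed to about 1 mm.
- **Forces:** the largest reported by the moves was about 7 N, and at the end the gripper was touching nothing.

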